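Clear the lock-out and switch on the watch-cleaning machine

TASK

Put the watch-cleaning machine back in service: draw the orange-gripped lock-out pin out of the red-handled isolator and lower it, tip down, into the empty steel beaker, letting go only when its tip is well down inside. Then swing the red handle from OFF fully across to ON, so that it stays in its ON detent. Leave the black-handled isolator switched on and do not disturb anything else on the bench; the beaker must stay upright.

Things in the scene. Friction and masses are not known exactly. Their poses are not given: they have to be found in the camera images.
- red_unit: fixed stand of the isolator with the RED handle; place and yaw change each run. Base plate 190 x 130 x 12 mm, from 90 mm in front of (-x) to 100 mm behind the origin. From its back left corner (88, 45 mm) a thin gooseneck lamp rises and arches over the face, up to 312 mm high; its 28 mm head hangs over the face's centre, lowest point 243 mm up. Origin: on the bench below the face's centre, z up
- red_panel: sloping grey face (150 mm up the slope, 130 mm wide, 50 mm thick) of the red isolator. Origin: centre of the face, 97 mm above the bench. x up the slope (35 deg to the bench, away from the robot), y left, z straight out of the face (35 deg from vertical, towards the robot). The lamp leaves no room to come straight down: come in square to the face. Red mark (left): OFF, green (right): ON
- red_pivot (a point): point where the red handle's turning axis meets the face; the axis is parallel to the panel's z. In the panel frame: (25, 0, 0) mm. Hub 34 mm across
- red_hole (a point): centre of the lock-out hole at the face, at (-28, 15, 0) mm in the panel frame, parallel to the panel's z; 12.5 mm wide, its bottom 35 mm below the face. A brass collar 21 mm across stands 18 mm out of the face round it
- red_handle (a joint): angle q (rad): 0 = OFF, 1.396 = ON, a stop at each; starts at OFF. The arm points down the slope and swings from left (OFF) to right (ON): it grows counter-clockwise seen from outside the face. In the panel frame it points along (-cos(q-0.698), -sin(q-0.698)). A spring snaps it to the nearer stop from mid throw; peak 0.2 N m, about 3 N at the grip point
- red_grip (a point): grip point in the red handle's arm, 65 mm from the turning axis, 46 mm out from the face, mid height of the arm; moves with the handle. The arm is a straight red bar 16 mm wide and 24 mm high (34 to 58 mm out from the face), ending 82 mm from the axis, with a white stripe along its top
- black_unit: fixed stand of the isolator with the BLACK handle (polishing motor): same make, sizes, axes and lamp as the red one, no pin in its hole; the two stands change places from run to run. Origin: on the bench below the face's centre
- black_handle (a joint): angle of the black handle (rad): 0 = ON (where it starts and must stay), -1.396 = OFF; moves as the red one does
- lock_pin: lock-out pin, 165 mm long, about 80 g: steel rod 10 mm across up to 105 mm, a 24 mm flange at 105 to 109, an orange grip 18 mm across from 112 to 163. Origin: centre of its tip (lower end); z along the pin to the orange end. Starts in the red isolator's hole, tip on its bottom, leaning as the hole does (2 to 3 deg of play), in the handle's way. Slides out freely: 53 mm to clear the collar
- beaker: open steel beaker, 66 mm across the rim, 100 mm tall, 3 mm wall, inner floor about 5 mm up, a little narrower at the foot, about 350 g, loose and empty. Origin: centre of its underside, z up. It stands at the front left, front middle or front right of the two isolators
- jar: amber glass screw jar with black cap, 54 mm across, 75 mm tall; bystander, loose. Origin: centre of its underside.
- loupe: black watchmaker's eye loupe standing on the bench, 42 mm across, 34 mm tall; bystander, loose. Origin: centre of its underside.
- dish: low blue dish, 84 mm across, 18 mm tall; bystander, loose. Origin: centre of its underside.
- bell_jar: glass dome on a glass foot, 112 mm across, 154 mm tall; bystander, loose. Origin: centre of its underside.
- oiler: small blue bottle with white cap, 40 mm across, 90 mm tall; bystander, loose. Origin: centre of its underside.
- driver: screwdriver lying flat, 160 mm long; bystander, loose. Origin: middle of its length, on its underside.
Things that resemble listed ones, but are neither listed nor needed, are in the scene too. What is shaped like the lock_pin but blue or yellow is not meant.

How it is judged (in metres and radians):
On the way, in this order (a step that is already met when the one before it is completed fails the run):
1. the pin is drawn clear of the red isolator's face while its handle is still OFF (z of lock_pin in the frame of red_panel above 0.02 m and value of joint red_handle below 0.35 rad), for 0.1 s.
2. the pin's tip is lowered at least 30 mm below the beaker's rim, still held by the fingers, red handle still OFF (horizontal distance between lock_pin and beaker below 0.034 m and z of lock_pin in the frame of beaker below 0.07 m and contact force between the fingers and lock_pin above 0.5 N and value of joint red_handle below 0.35 rad), for 0.1 s.
3. the red handle is at ON (value of joint red_handle above 1.28 rad), for 0.3 s.
At the end, for the whole second after the job is handed in: The red handle rests in its ON detent (within about 0.12 rad), the black one is still at ON, the lock-out pin stands tip down in the upright beaker with its tip on or within 25 mm of the inner floor, and all is at rest (value of joint red_handle above 1.28 rad and value of joint black_handle above -0.15 rad and velocity of joint red_handle between -0.1 and 0.1 rad/s and horizontal distance between lock_pin and beaker below 0.034 m and z of lock_pin in the frame of beaker below 0.03 m and angle between lock_pin's own z axis and vertical below 0.8 rad and angle between beaker's own z axis and vertical below 0.1 rad and linear speed of each of lock_pin, beaker below 0.03 m/s); the robot touches nothing.
It fails at once if the black isolator is turned away from ON (value of joint black_handle below -0.25 rad).
It fails at once if the beaker is tipped over (angle between beaker's own z axis and vertical above 0.5 rad).
It fails at once if a bystander (jar, loupe, dish, dome, bottle or screwdriver) is pushed more than 30 mm (distance of any of jar, loupe, dish, bell_jar, oiler, driver from where it was at the start of the episode above 0.03 m).
It fails at once if a standing bystander is knocked over (angle between any of jar, loupe, dish, bell_jar, oiler's own z axis and vertical above 0.6 rad).
It also fails if it takes over 61 s, if anything falls off the work surface, if the arm or the gripper's body presses on something with over 40 N, if the wrist force passes 120 N, or if a joint passes its speed limit or range.

ROBOT

A 6-joint arm with a two-finger parallel gripper is mounted at the origin on the work surface. World frame = base frame: x ahead of the robot, y to its left, z up, the work surface at z = 0. Lengths are in m, angles in degrees, forces in N, time in s.
With the tool pointing down it reaches from about 0.35 to 0.725 m from the base axis. Payload 4.3 kg.
Tool frame: the origin (TCP) lies midway between the tips of the shut fingers; the grasp point (between the pads) lies 19 mm behind it (robot.grip_depth is the distance from the TCP to the grasp point, in m); y points along the fingers, z is the direction in which the jaws open and shut, and the axes are right-handed (so a half turn about y gives the same grasp; the last joint's range is limited). The gripper opens to 85 mm and grips with 20 to 120 N. Pads are 22 mm wide; open, the fingers measure 114 mm over their backs; the gripper's body (76 mm by 85 mm) begins 54 mm behind the grasp point. The pads swing forward as they close: fully open they stand 13 mm farther back than shut.
Start: joints at [-6.32, 21.618, 4.641, 73.018, 0, 83.68], TCP at [0.575, 0, 0.196] pointing down, gripper open.
Joint ranges: [-156.06, 156.06], [-48.1, 94.91], [-58.44, 69.94], [-101.28, 121.22], [-78.64, 73.56], [-180, 180]. Speed limits (degrees/s): [147.25, 147.25, 180, 180, 180, 180].

INTERFACE

Orientations are given as [roll, pitch, yaw] about the fixed x, y, z axes, in that order (R = Rz(yaw) Ry(pitch) Rx(roll)).
In Python, from cell import get_obs, vision, workorder, spotter, robot gives the robot as it stands.
- The arm moves only by the tool carry_out, never from a script. Its argument "series" is a list of rows, each an object with "offset": the shift along the world's x, y, z in cm, a list of three; "delta_rot": the turn, a rotation vector about the world's x, y, z in rad, a list of three; "fingers": the closure, from 0 (fully open) to 1 (shut). A call has exactly 5 rows; each row is the pose to reach, as a shift and turn from the pose commanded when the call began; what a row does not reach only later rows make up. A row lasts 1/8 s, in which the tool goes at most 62.5 mm and 10.7 degrees, less where a joint would pass 70% of its speed; a pose out of reach is approached as far as the arm can. A call with a gripper value outside its range is refused whole. The fingers move at their own pace and stop on an object; "newtons" is the grip in N (left out, the last holds). Time passes only in rows, so rows that repeat a pose let the fingers close, or fill a call up. It gives the time, the measured TCP pose, the force and the opening at its end, in the units of the state.
- get_obs(): the state, without advancing time (a new reading comes with each control period).
- vision.get_image(name): name is "scene" or "side" or "wrist"; returns (picture, depth): 480x640x3 uint8, red, green, blue; 480x640 float32, m along the optical axis (not along the pixel's ray), 0 where there is no reading.
- vision.calibration(name): a dict with "K" (3x3 intrinsics, pixels), "k1" (the pictures are not rectified: a ray, as slopes to the right and down, at radius r is drawn at 1 + k1 r^2 times it, then the intrinsics apply), "position" and "attitude" of the camera in the world. Camera axes: x right, y up, looking along -z (the intrinsics and any distortion apply to the point x, -y, -z); pixel columns grow to the right and rows downward; lengths in m; the calibration is good to about 2 mm. A picture is of the moment at which its call begins: read the wrist's pose just before it. calibration takes no time and is no camera call; for the wrist camera it gives the pose at the moment of the call.
- workorder.close_job(): hands the job in, once; it reports no verdict.
Trained networks look in the newest picture that a camera, given by its name, has taken for a name from the list of things; names that differ only in an ending like _2 or _b are one class to them, and where a whole thing is asked for, a point or a joint stands for the part that bears it (a point fixed in the world has none). Each returns a list of dicts, best first, with "confidence" (0 to 1); they miss things now and then, are a little off and sometimes report something else, mostly with a low value. They report only what shows in the picture. A call takes as long as a camera call. They do not tell look-alikes from the thing itself.
- spotter.look_for(target, camera): "point" ([x, y, z] in m, in the coordinates of the camera as it stood for that picture, good to about 4 mm: the middle of the surface that is visible of it).
- spotter.outline_of(target, camera): "region" (480x640 bool, what is visible of it).
- spotter.tip_of(target, camera): "point" ([x, y, z] in m, in the coordinates of the camera as it stood for that picture, good to about 4 mm: a listed point, or the origin of a listed thing).
The state is a dict: "time_s": time; "qpos": joint angles; "qd": joint speeds; "tau": joint torques, N m; "tcp_pos": TCP position; "eef_rot": TCP orientation; "contact_force": force on the tool from outside, world axes, zero at the start; "torque": the same for the moment, N m; "gripper_width": finger opening in m.
Only numpy, scipy, OpenCV 4.12 (cv2) and the standard library are available. Lean on these libraries where they do the work, as an engineer would, in place of code of your own. Each camera call takes 0.05 s, during which the arm holds its last target. There are 200 camera calls.

## Working session

There is one attempt and no reset: what is moved stays moved. The work goes in short steps, Python scripts to look and compute and a tool call to move; the robot and the scene stay as the last step left them, time stands still between calls to the robot, and variables do not carry over. Pictures are saved under pics/ and viewed, about 8 in all and at most 12, crops included, and the job is handed in when it is done.

Besides the shell and the picture viewer there is one more tool, called after "Call:" as a command line: name --argument value ..., lists and objects as JSON in quotes. carry_out: Moves the arm, as the interface text tells. Its arguments: {"type":"object","properties":{"series":{"type":"array","items":{"type":"object","properties":{"offset":{"type":"array","items":{"type":"number"}},"delta_rot":{"type":"array","items":{"type":"number"}},"fingers":{"type":"number"}}}},"newtons":{"type":"number"}},"required":["series"]}

```bash
ls; mkdir -p pics; cat > h.py <<'E'
import numpy as np, cv2
from scipy.spatial.transform import Rotation as Ro
from cell import get_obs, vision, workorder, spotter, robot
def camT(n):
    c=vision.calibration(n); a=np.array(c["attitude"],float)
    R=a if a.shape==(3,3) else Ro.from_euler('xyz',a,degrees=True).as_matrix()
    return c,R,np.array(c["position"])
def tow(n,p):
    c,R,t=camT(n); return R@np.array(p)+t
def pix2w(n,uv,d):
    c,R,t=camT(n); K=np.array(c["K"]); uv=np.atleast_2d(uv).astype(float); d=np.atleast_1d(d)
    k=c["k1"]; q=np.c_[(uv[:,0]-K[0,2])/K[0,0],(uv[:,1]-K[1,2])/K[1,1]]; s=q.copy()
    for _ in range(10): s=q/(1+k*(s**2).sum(1,keepdims=True))
    return np.c_[s[:,0]*d,-s[:,1]*d,-d]@R.T+t
E
python3 - <<'E'
from h import *
o=get_obs(); print({k:np.round(v,3) for k,v in o.items()})
for n in("scene","side"):
    print(vision.calibration(n))
    im,d=vision.get_image(n); cv2.imwrite(f"pics/{n}0.png",im[:,:,::-1])
    for t in ["red_unit","red_panel","red_pivot","red_hole","red_grip","black_unit","lock_pin","beaker","jar","loupe","dish","bell_jar","oiler","driver"]:
        print(n,t,[(np.round(tow(n,r["point"]),3),round(r["confidence"],2)) for r in spotter.tip_of(t,n)[:3]])
E
```

```text
pics
{'time_s': np.float64(0.0), 'qpos': array([-6.3210e+00,  2.1662e+01,  4.5610e+00,  7.3020e+01,  1.0000e-03,
        8.3680e+01]), 'qd': array([ 0.084, -0.093, -0.042,  0.015, -0.003, -0.035]), 'tau': array([ 1.0000e-03, -4.6360e+01,  2.6988e+01,  2.1000e-02, -0.0000e+00,
       -0.0000e+00]), 'tcp_pos': array([0.574, 0.   , 0.195]), 'eef_rot': array([-9.0119e+01,  1.4000e-02, -9.0001e+01]), 'contact_force': array([-0.131,  0.452, -0.457]), 'torque': array([0.012, 0.04 , 0.016]), 'gripper_width': np.float64(0.085)}
{'K': array([[493.7541303 ,   0.        , 323.13732149],
       [  0.        , 493.7541303 , 243.40090216],
       [  0.        ,   0.        ,   1.        ]]), 'k1': 0.027096556202608382, 'position': array([ 0.80559564, -0.60510917,  0.99747656]), 'attitude': array([35.88180089, -0.24521455, 30.18829057])}
scene red_unit [(array([ 0.565, -0.219,  0.003]), 0.75)]
scene red_panel [(array([ 0.564, -0.217,  0.099]), 0.9)]
scene red_pivot [(array([ 0.586, -0.211,  0.114]), 0.81)]
scene red_hole [(array([ 0.543, -0.209,  0.081]), 0.94)]
scene red_grip [(array([ 0.509, -0.18
[... 1053 characters left out ...]
)]
side red_grip [(array([ 0.502, -0.189,  0.118]), 0.95), (array([ 0.581, -0.211,  0.111]), 0.51), (array([ 0.467, -0.015, -0.004]), 0.49)]
side black_unit [(array([0.572, 0.192, 0.005]), 0.89)]
side lock_pin [(array([ 0.26 , -0.165,  0.017]), 0.45), (array([ 0.562, -0.218, -0.004]), 0.21)]
side beaker [(array([ 0.431, -0.359, -0.003]), 0.79)]
side jar [(array([ 0.469, -0.013, -0.002]), 0.97)]
side loupe [(array([ 0.471,  0.387, -0.   ]), 0.62)]
side dish [(array([ 0.581, -0.214,  0.111]), 0.61), (array([ 0.649, -0.004,  0.002]), 0.57)]
side bell_jar [(array([0.756, 0.001, 0.002]), 0.56)]
side oiler [(array([ 0.378, -0.222,  0.002]), 0.63)]
side driver [(array([0.28 , 0.23 , 0.006]), 0.62)]
```

View pics/scene0.png

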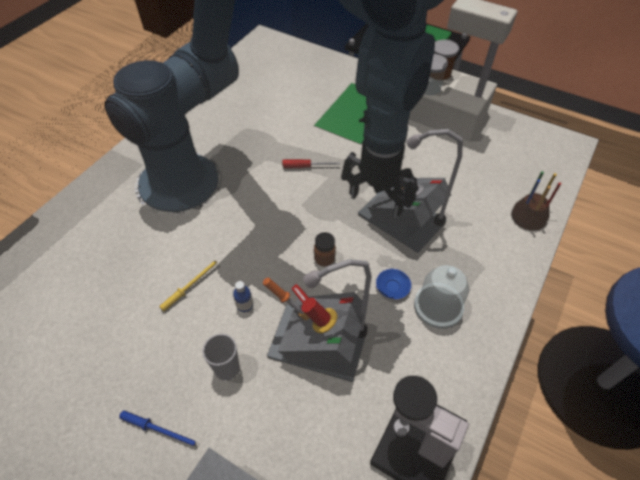

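View pics/side0.png

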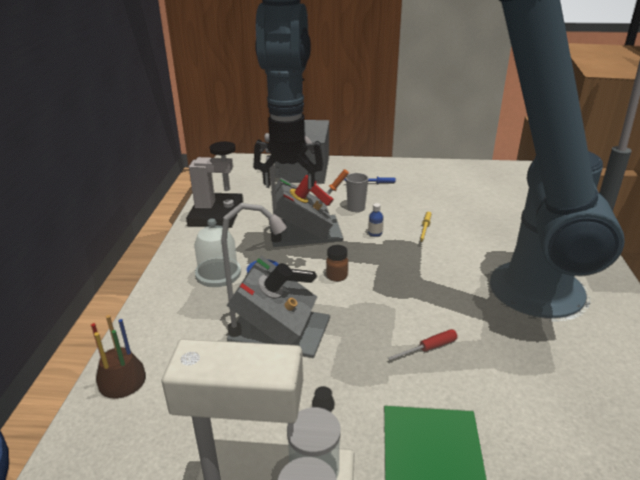

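The scene view shows the red unit near (320,330), its pin's orange grip at (275,290), and the beaker at (222,355). The side view agrees, with the pin at (338,180) and the beaker at (357,190). Next I fit the panel pose.

```bash
cat >> h.py <<'E'
from scipy.optimize import least_squares
P0={"red_panel":(0,0,0),"red_pivot":(25,0,0),"red_hole":(-28,15,0),"red_grip":(-24.8,41.8,46)}
def panelR(yaw): return Ro.from_euler('z',yaw,degrees=True).as_matrix()@Ro.from_euler('y',-35,degrees=True).as_matrix()
def p2w(pose,p): return panelR(pose[2])@(np.array(p)/1000)+[pose[0],pose[1],.097]
E
python3 - <<'E'
from h import *
obs=[]
for n in("scene","side"):
    vision.get_image(n)
    for t in P0:
        for r in spotter.tip_of(t,n)[:1]:
            obs.append((n,t,tow(n,r["point"]),r["confidence"]))
def f(p): return np.concatenate([(p2w(p,P0[t])-w) for n,t,w,c in obs])
s=least_squares(lambda p:f([p[0],p[1],p[2]*100]),[.56,-.217,.14],loss='soft_l1',f_scale=.005)
pose=[s.x[0],s.x[1],s.x[2]*100]; print(np.round(pose,4)); print(np.round(f(pose).reshape(-1,3)*1000,1))
for z in(87,107,187): print(z,np.round(p2w(pose,(-28,15,z)),4))
print('n',np.round(panelR(pose[2])[:,2],4))
o=get_obs(); print(o['tcp_pos'],o['eef_rot'])
R0=Ro.from_euler('xyz',o['eef_rot'],degrees=True)
Rt=panelR(pose[2])@Ro.from_euler('xyz',[-90,0,-90],degrees=True).as_matrix()
print((Ro.from_matrix(Rt)*R0.inv()).as_rotvec())
c,R,t=camT("wrist"); Rtool=R0.as_matrix(); print('cam in tool',Rtool.T@(t-o['tcp_pos']),(Rtool.T@R).round(3))
E
```

```text
[ 0.5643 -0.2158 15.4332]
[[-4.9  2.1  0.3]
 [-2.4 -0.4 -0.5]
 [ 0.  -0.1 -3.2]
 [ 0.  -3.3  0.3]
 [ 3.1  0.3  2.3]
 [ 0.5  1.7  1.5]
 [ 2.8 -0.6  2.1]]
87 [ 0.4901 -0.2207  0.1522]
107 [ 0.4791 -0.2238  0.1686]
187 [ 0.4348 -0.236   0.2341]
n [-0.5529 -0.1526  0.8192]
[ 5.75014937e-01 -4.62098122e-06  1.96219379e-01] [-8.99976207e+01 -2.67882140e-03 -8.99994868e+01]
[ 0.08230732 -0.60707327  0.26091852]
cam in tool [-0.07281592 -0.17730229  0.00063002] [[ 0.    -0.958 -0.288]
 [ 0.     0.288 -0.958]
 [ 1.     0.     0.   ]]
```

Call:
carry_out --series '[{"offset": [-5, -3, 2], "delta_rot": [0.016, -0.121, 0.052], "fingers": 0}, {"offset": [-10, -6, 4], "delta_rot": [0.033, -0.243, 0.104], "fingers": 0}, {"offset": [-14, -11, 5], "delta_rot": [0.049, -0.364, 0.156], "fingers": 0}, {"offset": [-14.6, -17, 5], "delta_rot": [0.066, -0.486, 0.209], "fingers": 0}, {"offset": [-14.6, -23, 4.6], "delta_rot": [0.082, -0.607, 0.261], "fingers": 0}]'

```text
time_s: 2.62
tcp_pos: [0.4297, -0.2188, 0.2451]
eef_rot: [-55.1, -0.3, -74.6]
contact_force: [1.8, 0.5, -0.9]
gripper_width: 0.0852
```

Call:
carry_out --series '[{"offset": [0, -0.7, 0], "delta_rot": [0, 0, 0], "fingers": 0}, {"offset": [0, -0.7, 0], "delta_rot": [0, 0, 0], "fingers": 0}, {"offset": [0, -0.7, 0], "delta_rot": [0, 0, 0], "fingers": 0}, {"offset": [0, -0.7, 0], "delta_rot": [0, 0, 0], "fingers": 0}, {"offset": [0, -0.7, 0], "delta_rot": [0, 0, 0], "fingers": 0}]'

```text
time_s: 3.25
tcp_pos: [0.4305, -0.2225, 0.2428]
eef_rot: [-55.5, 0.1, -74.5]
contact_force: [0.1, 0.5, 0.2]
gripper_width: 0.085
```

```bash
cat >> h.py <<'E'
def locate(cams,init):
    obs=[]
    for n in cams:
        for t in P0:
            for r in spotter.tip_of(t,n)[:1]: obs.append((n,t,tow(n,r["point"])))
    f=lambda p: np.concatenate([(p2w([p[0],p[1],p[2]*100],P0[t])-w) for n,t,w in obs])
    s=least_squares(f,[init[0],init[1],init[2]/100],loss='soft_l1',f_scale=.005)
    for o,r in zip(obs,f(s.x).reshape(-1,3)): print(o[0],o[1],np.round(r*1000,1))
    return [s.x[0],s.x[1],s.x[2]*100]
E
python3 - <<'E'
from h import *
o=get_obs(); print(o['time_s'],o['tcp_pos'],o['eef_rot'],o['qpos'])
im,d=vision.get_image("wrist"); cv2.imwrite("pics/w1.png",im[:,:,::-1]); np.savez("w1.npz",im=im,d=d)
pose=locate(["wrist"],[.5643,-.2158,15.4]); print(np.round(pose,4))
for t in("lock_pin","red_hole"):
    for r in spotter.look_for(t,"wrist"): print(t,tow("wrist",r["point"]),r["confidence"])
    for r in spotter.tip_of(t,"wrist"): print(t,tow("wrist",r["point"]),r["confidence"])
# orange pixels
hsv=cv2.cvtColor(im,cv2.COLOR_RGB2HSV); m=(hsv[...,0]>6)&(hsv[...,0]<18)&(hsv[...,1]>170)&(hsv[...,2]>80)&(d>0)
nl,l,st,ce=cv2.connectedComponentsWithStats(m.astype(np.uint8)); 
for i in range(1,nl):
    if st[i,4]>300: v,u=np.nonzero(l==i); W=pix2w("wrist",np.c_[u,v],d[v,u]); print(st[i],W.mean(0),((W-p2w(pose,(0,0,0)))@panelR(pose[2])).mean(0)*1000,((W-p2w(pose,(0,0,0)))@panelR(pose[2])).min(0)*1000,((W-p2w(pose,(0,0,0)))@panelR(pose[2])).max(0)*1000)
E
```

```text
3.25 [ 0.43047003 -0.2225008   0.24279236] [-55.46524181   0.12124627 -74.48685371] [-58.68099102  -5.0217239  -29.42229232  55.09559169  33.0893515
  18.97183224]
wrist red_panel [-1.5 -1.8  2.4]
wrist red_pivot [-0.3  0.8  3.1]
wrist red_hole [1.8 1.8 3.8]
wrist red_grip [ 0.  -0.8  0. ]
[ 0.5646 -0.2185 13.0755]
lock_pin [ 0.46690045 -0.22443163  0.17218391] 0.96
lock_pin [ 0.37721985 -0.52942858  0.01378368] 0.74
lock_pin [ 0.65971936 -0.01041878  0.0096097 ] 0.52
lock_pin [ 0.55636888 -0.20796464  0.05191202] 0.75
red_hole [ 0.55951555 -0.20701813  0.10225463] 0.57
red_hole [ 0.536783   -0.21150444  0.07703202] 0.61
[290 216  32  43 826] [ 0.47139891 -0.22339083  0.16665971] [-35.33042904  16.27672915 109.77743809] [-46.82663029  -2.40435653  -0.18486994] [-23.29965558  24.30773323 132.1934591 ]
```

View pics/w1.png

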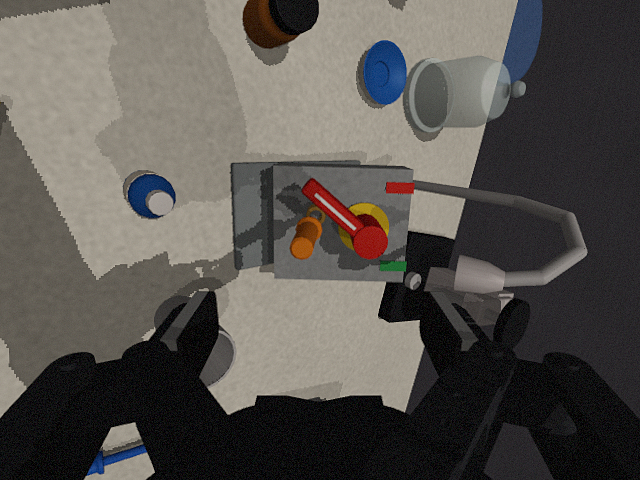

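The wrist view shows the orange pin at (305,235), leaning slightly down the slope. The red arm runs from (310,185) to (370,240), and the lamp head is at (480,275), out of the way. Next I fit the pin's axis.

```bash
cat >> h.py <<'E'
def pinfit(im,d,pose):
    hsv=cv2.cvtColor(im,cv2.COLOR_RGB2HSV); m=(hsv[...,0]>6)&(hsv[...,0]<18)&(hsv[...,1]>170)&(hsv[...,2]>80)&(d>0)
    nl,l,st,ce=cv2.connectedComponentsWithStats(m.astype(np.uint8)); i=1+np.argmax(st[1:,4])
    v,u=np.nonzero(cv2.erode((l==i).astype(np.uint8),np.ones((3,3)))); W=pix2w("wrist",np.c_[u,v],d[v,u])
    X=(W-p2w(pose,(0,0,0)))@panelR(pose[2])*1000; X=X[(X[:,2]>70)]
    print('zq',np.percentile(X[:,2],[2,50,90,98]).round(1))
    S=X[X[:,2]<np.percentile(X[:,2],98)-4]
    def g(p): # axis (x,y) at z=100, slopes
        c=p[:2]+np.outer(S[:,2]-100,p[2:]); return np.r_[np.hypot(*(S[:,:2]-c).T)-9, 20*(p[2:]-[-.04,0])]
    s=least_squares(g,[-32,15,-.04,0],loss='soft_l1'); print('axis@100',s.x.round(3),'res',np.abs(s.fun).mean(),len(S))
    top=X[X[:,2]>np.percentile(X[:,2],85)]; print('top mean',top.mean(0))
    return s.x
E
python3 - <<'E'
from h import *
z=np.load("w1.npz"); o=get_obs()
pose=[.5645,-.2172,14.3]
p=pinfit(z['im'],z['d'],pose)
R=panelR(pose[2])
ax=R@np.array([p[2],p[3],1]); ax/=np.linalg.norm(ax)
def at(zz): return p2w(pose,(p[0]+p[2]*(zz-100),p[1]+p[3]*(zz-100),zz))
R0=Ro.from_euler('xyz',o['eef_rot'],degrees=True)
y=-ax; zj=R[:,0]-(R[:,0]@y)*y; zj/=np.linalg.norm(zj)
Rt=Ro.from_matrix(np.c_[np.cross(y,zj),y,zj])
print('ax',ax,'rot',(Rt*R0.inv()).as_rotvec().round(3))
for zz in(87,120,160): print(zz,at(zz),'offset cm',(100*(at(zz)-o['tcp_pos'])).round(2))
E
```

```text
zq [ 74.5 127.6 130.6 131.3]
axis@100 [-3.6929e+01  1.3239e+01 -7.0000e-02 -1.5000e-02] res 0.5061566400848023 300
top mean [-36.27032726  13.98418411 130.8393366 ]
ax [-0.60588831 -0.16942886  0.77729867] rot [ 0.029 -0.073 -0.01 ]
87 [ 0.4842328  -0.22380255  0.14760321] offset cm [ 5.46  0.04 -9.49]
120 [ 0.46418807 -0.2294078   0.17331874] offset cm [ 3.45 -0.52 -6.92]
160 [ 0.43989142 -0.23620204  0.20448909] offset cm [ 1.02 -1.2  -3.8 ]
```

Call:
carry_out --series '[{"offset": [0.7, -0.6, -1.8], "delta_rot": [0.01, -0.022, 0], "fingers": 0}, {"offset": [1.35, -1.1, -3.6], "delta_rot": [0.02, -0.045, 0], "fingers": 0}, {"offset": [1.35, -1.1, -3.6], "delta_rot": [0.02, -0.045, 0], "fingers": 0}, {"offset": [1.35, -1.1, -3.6], "delta_rot": [0.02, -0.045, 0], "fingers": 0}, {"offset": [1.35, -1.1, -3.6], "delta_rot": [0.02, -0.045, 0], "fingers": 0}]'

```text
time_s: 4.32
tcp_pos: [0.4435, -0.2356, 0.2076]
eef_rot: [-52.7, 0.5, -74.7]
contact_force: [-0.5, -0.4, -0.0]
gripper_width: 0.0855
```

```bash
python3 - <<'E'
from h import *
o=get_obs(); im,d=vision.get_image("wrist"); cv2.imwrite("pics/w2.png",im[:,:,::-1])
pose=[.5645,-.2172,14.3]; R=panelR(pose[2])
q=locate(["wrist"],pose); print(q)
print(o['tcp_pos'],o['eef_rot'],'tcp in panel',(o['tcp_pos']-p2w(pose,(0,0,0)))@R*1000)
pinfit(im,d,pose)
print('target',p2w(pose,(-34,14,88)),((p2w(pose,(-34,14,88))-o['tcp_pos'])*100).round(2))
Rt=Ro.from_euler('xyz',o['eef_rot'],degrees=True).as_matrix(); print('approach in panel',R.T@Rt[:,1],'jaw',R.T@Rt[:,2])
E
```

```text
wrist red_panel [-2.9 -0.6  1.7]
wrist red_pivot [-0.3  0.5  5.8]
wrist red_hole [1.9 1.3 1.4]
wrist red_grip [ 1.  -1.2 -0.2]
[np.float64(0.5670078774538043), np.float64(-0.2174270051430302), np.float64(14.091476993552426)]
[ 0.44352271 -0.2355591   0.20761061] [-52.65270427   0.47891671 -74.66385661] tcp in panel [-36.29924473  12.09101657 160.44763116]
zq [ 73.5 127.9 129.6 130.1]
axis@100 [-3.6190e+01  1.5233e+01 -7.2000e-02 -2.3000e-02] res 0.5729658747949535 329
top mean [-36.16022149  15.68128146 129.7750474 ]
target [ 0.48514299 -0.2229802   0.14958378] [ 4.16  1.26 -5.8 ]
approach in panel [ 0.04079282  0.01761379 -0.99901236] jaw [0.9991174  0.00930574 0.04096119]
```

Call:
carry_out --series '[{"offset": [1.4, 0.45, -1.95], "delta_rot": [0, 0, 0], "fingers": 0}, {"offset": [2.8, 0.9, -3.9], "delta_rot": [0, 0, 0], "fingers": 0}, {"offset": [4.15, 1.35, -5.8], "delta_rot": [0, 0, 0], "fingers": 0}, {"offset": [4.15, 1.35, -5.8], "delta_rot": [0, 0, 0], "fingers": 0}, {"offset": [4.15, 1.35, -5.8], "delta_rot": [0, 0, 0], "fingers": 0.3}]'

```text
time_s: 5.2
tcp_pos: [0.4847, -0.2218, 0.1492]
eef_rot: [-52.7, 0.6, -74.7]
contact_force: [-1.0, -0.3, 0.1]
gripper_width: 0.0697
```

Call:
carry_out --series '[{"offset": [0, 0, 0], "delta_rot": [0, 0, 0], "fingers": 1}, {"offset": [0, 0, 0], "delta_rot": [0, 0, 0], "fingers": 1}, {"offset": [0, 0, 0], "delta_rot": [0, 0, 0], "fingers": 1}, {"offset": [0, 0, 0], "delta_rot": [0, 0, 0], "fingers": 1}, {"offset": [0, 0, 0], "delta_rot": [0, 0, 0], "fingers": 1}]' --newtons 40

```text
time_s: 5.82
tcp_pos: [0.4848, -0.2222, 0.149]
eef_rot: [-52.7, 0.5, -74.7]
contact_force: [-4.2, -1.2, 5.2]
gripper_width: 0.0155
```

```bash
python3 - <<'E'
from h import *
o=get_obs(); im,d=vision.get_image("wrist"); cv2.imwrite("pics/w3.png",im[:,:,::-1])
pose=[.5645,-.2172,14.3]; R=panelR(pose[2])
print('tcp in panel',(o['tcp_pos']-p2w(pose,(0,0,0)))@R*1000,o['gripper_width'],o['contact_force'])
for c in ("scene","side"):
    vision.get_image(c)
    print([(tow(c,r["point"]),r["confidence"]) for r in spotter.tip_of("beaker",c)+spotter.look_for("beaker",c)])
print('n',R[:,2])
E
```

```text
tcp in panel [-34.41301257  14.82938649  87.60650221] 0.015488539219096487 [-4.22805171 -1.15358895  5.21344333]
[(array([ 0.43586145, -0.362563  , -0.00130826]), 0.82), (array([ 0.573764  ,  0.19070117, -0.00163886]), 0.67), (array([0.47206585, 0.39073851, 0.00263248]), 0.64), (array([ 0.42664397, -0.35920938,  0.06434531]), 0.56)]
[(array([ 0.43070162, -0.35893722, -0.00145927]), 0.65), (array([ 0.64940339, -0.00421273, -0.00087482]), 0.54), (array([0.28275157, 0.23075652, 0.00460844]), 0.37), (array([ 0.43183883, -0.33772918,  0.06282631]), 0.81), (array([ 0.37443987, -0.20463502,  0.04413393]), 0.17)]
n [-0.55580459 -0.14167281  0.81915204]
```

View pics/w3.png

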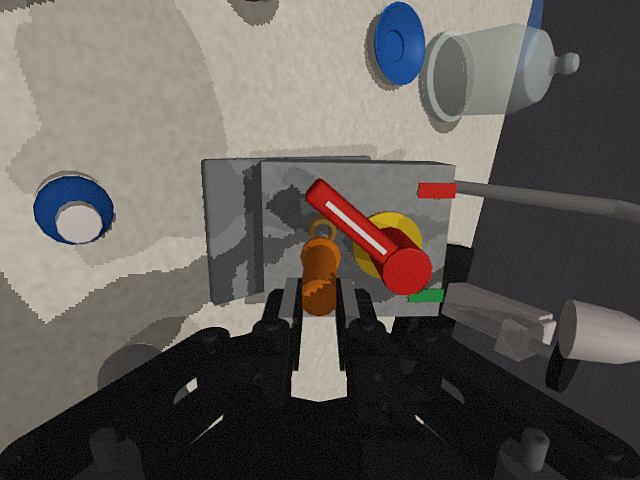

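Call:
carry_out --series '[{"offset": [-0.6, -0.15, 0.8], "delta_rot": [0, 0, 0], "fingers": 1}, {"offset": [-1.7, -0.45, 2.4], "delta_rot": [0, 0, 0], "fingers": 1}, {"offset": [-2.9, -0.75, 4.0], "delta_rot": [0, 0, 0], "fingers": 1}, {"offset": [-4.1, -1.05, 5.6], "delta_rot": [0, 0, 0], "fingers": 1}, {"offset": [-5.1, -1.3, 7.1], "delta_rot": [0, 0, 0], "fingers": 1}]'

```text
time_s: 6.8
tcp_pos: [0.4329, -0.2343, 0.2199]
eef_rot: [-52.7, 0.6, -74.7]
contact_force: [-0.0, 0.1, -0.4]
gripper_width: 0.0149
```

```bash
python3 - <<'E'
from h import *
o=get_obs(); im,d=vision.get_image("wrist"); cv2.imwrite("pics/w4.png",im[:,:,::-1])
pose=[.5645,-.2172,14.3]; R=panelR(pose[2])
print('tcp in panel',(o['tcp_pos']-p2w(pose,(0,0,0)))@R*1000,o['gripper_width'],o['contact_force'],o['time_s'])
Rt=Ro.from_euler('xyz',o['eef_rot'],degrees=True).as_matrix()
for r in spotter.tip_of("lock_pin","wrist")+spotter.look_for("lock_pin","wrist"):
    w=tow("wrist",r["point"]); print(w,r["confidence"],'panel',(w-p2w(pose,(0,0,0)))@R*1000,'tool',Rt.T@(w-o['tcp_pos'])*1000)
E
```

```text
tcp in panel [-37.42836126  15.96699334 176.2711631 ] 0.014894101438314603 [-0.02380844  0.08448055 -0.41672732] 6.8
[ 0.50574113 -0.22144471  0.12178954] 0.93 panel [-33.28123393  10.40019126  53.56621259] tool [  7.96432053 122.64008145  -0.82027446]
[ 0.41845982 -0.23252926  0.24292371] 0.82 panel [-35.32565349  21.21748894 202.87524252] tool [ -5.74432936 -26.39087876   3.20785351]
[ 0.55664288 -0.20869813  0.10591764] 0.48 panel [ 0.59837084 10.17914492 10.46744788] tool [  9.29883246 167.04550601  31.30070541]
```

View pics/w4.png

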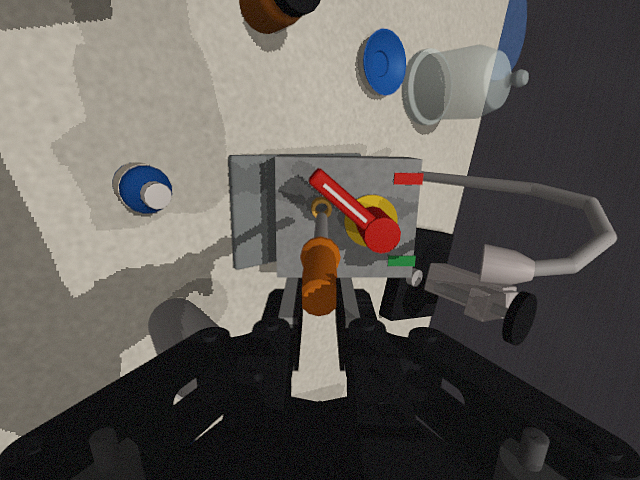

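The pin is out and its tip is clear: in this view the bare rod sits above the collar at (322,208). Next I compute the turn to vertical.

```bash
python3 - <<'E'
from h import *
o=get_obs()
Rt=Ro.from_euler('xyz',o['eef_rot'],degrees=True); a=Rt.as_matrix()[:,1]
v=np.cross(a,[0,0,-1]); print(v/np.linalg.norm(v)*np.arcsin(np.linalg.norm(v)))
print((np.array([.433,-.36,.275])-o['tcp_pos'])*100)
E
```

```text
[-0.17902807  0.62653364  0.        ]
[ -0.06282837 -12.47461389   5.49613019]
```

Call:
carry_out --series '[{"offset": [-0.5, -0.5, 2.5], "delta_rot": [-0.03, 0.1, 0], "fingers": 1}, {"offset": [-0.8, -2.5, 5], "delta_rot": [-0.065, 0.23, 0], "fingers": 1}, {"offset": [-0.6, -5.5, 6], "delta_rot": [-0.1, 0.36, 0], "fingers": 1}, {"offset": [-0.3, -9, 6], "delta_rot": [-0.14, 0.49, 0], "fingers": 1}, {"offset": [0, -12.4, 5.7], "delta_rot": [-0.179, 0.626, 0], "fingers": 1}]'

```text
time_s: 7.58
tcp_pos: [0.4346, -0.3597, 0.2767]
eef_rot: [-90.2, -0.0, -74.9]
contact_force: [0.1, -0.3, -1.4]
gripper_width: 0.0149
```

Call:
carry_out --series '[{"offset": [0, 0, 0], "delta_rot": [0, 0, 0], "fingers": 1}, {"offset": [0, 0, 0], "delta_rot": [0, 0, 0], "fingers": 1}, {"offset": [0, 0, 0], "delta_rot": [0, 0, 0], "fingers": 1}, {"offset": [0, 0, 0], "delta_rot": [0, 0, 0], "fingers": 1}, {"offset": [0, 0, 0], "delta_rot": [0, 0, 0], "fingers": 1}]'

```text
time_s: 8.2
tcp_pos: [0.4332, -0.3585, 0.2774]
eef_rot: [-89.9, 0.0, -74.9]
contact_force: [0.1, 0.2, -1.1]
gripper_width: 0.0153
```

```bash
python3 - <<'E'
from h import *
o=get_obs(); print(o['time_s'],o['tcp_pos'],o['eef_rot'],o['gripper_width'])
ims=[]
for c in ("scene","side","wrist"):
    im,d=vision.get_image(c); ims.append(im)
    for t in("beaker","lock_pin"): print(c,t,[(tow(c,r["point"]).round(4),r["confidence"]) for r in spotter.tip_of(t,c)])
cv2.imwrite("pics/m5.png",np.hstack([cv2.resize(ims[0][150:430,100:380],(400,400)),cv2.resize(ims[1][80:260,270:450],(400,400))])[:,:,::-1])
E
```

```text
8.2 [ 0.43323188 -0.35849582  0.27739034] [-8.99334444e+01  9.79274207e-03 -7.49215650e+01] 0.01532729202211664
scene beaker [(array([ 0.4345, -0.3619, -0.0007]), 0.67), (array([ 0.5074, -0.1875,  0.1217]), 0.63), (array([ 0.6468, -0.0059,  0.002 ]), 0.17)]
scene lock_pin [(array([ 0.4411, -0.3626,  0.1551]), 0.9), (array([ 0.4781, -0.5174,  0.0177]), 0.82)]
side beaker [(array([ 0.4328, -0.3592, -0.0041]), 0.94)]
side lock_pin [(array([ 0.433 , -0.3605,  0.1548]), 0.77), (array([ 0.2573, -0.1632,  0.0166]), 0.64), (array([ 0.4304, -0.3617, -0.0049]), 0.35), (array([0.5725, 0.1919, 0.0032]), 0.28), (array([ 0.4694, -0.0154,  0.0006]), 0.24)]
wrist beaker [(array([ 0.4323, -0.3599, -0.0021]), 0.79)]
wrist lock_pin [(array([ 0.4351, -0.3653,  0.1505]), 0.81)]
```

View pics/m5.png

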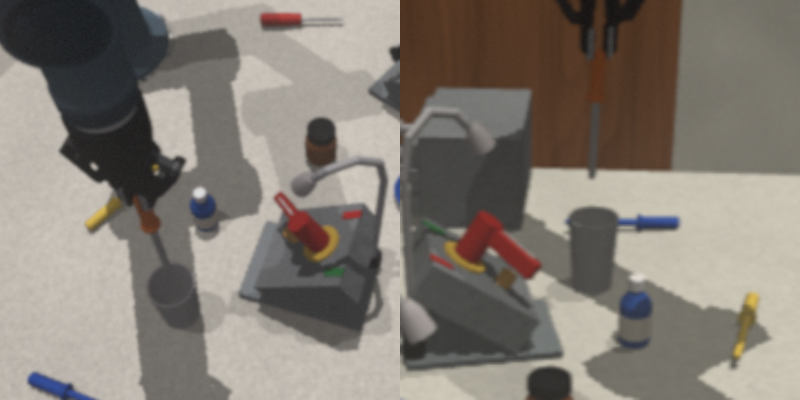

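The pin hangs vertically over the beaker. In the left crop the rod points at the rim at (170,285), and in the right crop the tip at (592,175) is above the beaker at (592,215). I'm lowering it now.

Call:
carry_out --series '[{"offset": [-0.3, 0.1, -2.5], "delta_rot": [0, 0, 0], "fingers": 1}, {"offset": [-0.3, 0.1, -5], "delta_rot": [0, 0, 0], "fingers": 1}, {"offset": [-0.3, 0.1, -7.5], "delta_rot": [0, 0, 0], "fingers": 1}, {"offset": [-0.3, 0.1, -10], "delta_rot": [0, 0, 0], "fingers": 1}, {"offset": [-0.3, 0.1, -12], "delta_rot": [0, 0, 0], "fingers": 1}]'

```text
time_s: 9.28
tcp_pos: [0.4305, -0.3574, 0.1554]
eef_rot: [-90.0, 0.1, -74.9]
contact_force: [0.6, -0.4, -0.1]
gripper_width: 0.0149
```

Call:
carry_out --series '[{"offset": [0, 0, -0.8], "delta_rot": [0, 0, 0], "fingers": 1}, {"offset": [0, 0, -1.6], "delta_rot": [0, 0, 0], "fingers": 1}, {"offset": [0, 0, -1.6], "delta_rot": [0, 0, 0], "fingers": 1}, {"offset": [0, 0, -1.6], "delta_rot": [0, 0, 0], "fingers": 1}, {"offset": [0, 0, -1.6], "delta_rot": [0, 0, 0], "fingers": 1}]'

```text
time_s: 9.9
tcp_pos: [0.4311, -0.3581, 0.1412]
eef_rot: [-89.9, 0.0, -74.9]
contact_force: [0.5, 0.4, -0.1]
gripper_width: 0.0152
```

```bash
python3 - <<'E'
from h import *
o=get_obs(); print(o['time_s'],o['tcp_pos'],o['eef_rot'],o['gripper_width'],o['contact_force'])
for c in ("scene","side"):
    vision.get_image(c)
    for t in("beaker","lock_pin"): print(c,t,[(tow(c,r["point"]).round(4),r["confidence"]) for r in spotter.tip_of(t,c)[:2]])
E
```

```text
9.9 [ 0.43108411 -0.35806007  0.14121282] [-8.99428749e+01  9.91582948e-03 -7.48930691e+01] 0.015184827094226775 [ 0.49924327  0.36246518 -0.11159122]
scene beaker [(array([ 0.436 , -0.3644,  0.001 ]), 0.75)]
scene lock_pin [(array([ 0.4762, -0.5155,  0.0184]), 0.9), (array([ 5.669e-01, -2.179e-01, -4.000e-04]), 0.63)]
side beaker [(array([ 0.4295, -0.3597, -0.0012]), 0.89)]
side lock_pin [(array([ 0.2541, -0.1601,  0.0184]), 0.62)]
```

Call:
carry_out --series '[{"offset": [0, 0, -0.5], "delta_rot": [0, 0, 0], "fingers": 1}, {"offset": [0, 0, -1.0], "delta_rot": [0, 0, 0], "fingers": 1}, {"offset": [0, 0, -1.0], "delta_rot": [0, 0, 0], "fingers": 1}, {"offset": [0, 0, -1.0], "delta_rot": [0, 0, 0], "fingers": 0.9}, {"offset": [0, 0, -1.0], "delta_rot": [0, 0, 0], "fingers": 0.75}]'

```text
time_s: 10.82
tcp_pos: [0.4309, -0.3579, 0.1308]
eef_rot: [-90.0, 0.0, -74.9]
contact_force: [0.3, 0.3, 0.0]
gripper_width: 0.0212
```

Call:
carry_out --series '[{"offset": [0, 0, 0], "delta_rot": [0, 0, 0], "fingers": 0.6}, {"offset": [0, 0, 0], "delta_rot": [0, 0, 0], "fingers": 0.4}, {"offset": [0, 0, 0], "delta_rot": [0, 0, 0], "fingers": 0.2}, {"offset": [0, 0, 0], "delta_rot": [0, 0, 0], "fingers": 0}, {"offset": [0, 0, 0], "delta_rot": [0, 0, 0], "fingers": 0}]'

```text
time_s: 11.45
tcp_pos: [0.4307, -0.3577, 0.1306]
eef_rot: [-90.0, 0.1, -74.9]
contact_force: [0.4, -0.7, -1.0]
gripper_width: 0.0854
```

Call:
carry_out --series '[{"offset": [0, 0, 0], "delta_rot": [0, 0, 0], "fingers": 0}, {"offset": [0, 0, 2], "delta_rot": [0, 0, 0], "fingers": 0}, {"offset": [0, 0, 5], "delta_rot": [0, 0, 0], "fingers": 0}, {"offset": [0, 0, 9], "delta_rot": [0, 0, 0], "fingers": 0}, {"offset": [0, 0, 14], "delta_rot": [0, 0, 0], "fingers": 0}]'

```text
time_s: 12.08
tcp_pos: [0.4302, -0.3571, 0.271]
eef_rot: [-90.0, 0.2, -74.9]
contact_force: [1.4, -0.6, 0.5]
gripper_width: 0.0852
```

```bash
python3 - <<'E'
from h import *
o=get_obs(); print(o['time_s'],o['tcp_pos'],o['eef_rot'],o['gripper_width'],o['contact_force'])
ims=[]
for c in ("scene","side"):
    im,d=vision.get_image(c); ims.append(im)
    for t in("beaker","lock_pin"): print(c,t,[(tow(c,r["point"]).round(4),r["confidence"]) for r in spotter.tip_of(t,c)[:2]])
cv2.imwrite("pics/m6.png",np.hstack([cv2.resize(ims[0][150:430,100:380],(400,400)),cv2.resize(ims[1][80:260,270:450],(400,400))])[:,:,::-1])
# handle push plan in panel frame
pose=[.5655,-.2172,14.2]
for lab,p in (("pre",(-30,75,140)),("pre low",(-30,75,40)),("touch",(-20,60,40))): print(lab,p2w(pose,p).round(4))
E
```

```text
12.075 [ 0.43017618 -0.35710077  0.27099026] [-90.02904358   0.17297836 -74.89611307] 0.08516148599344141 [ 1.41866275 -0.57169699  0.53046962]
scene beaker [(array([ 0.4364, -0.3606,  0.0034]), 0.97)]
scene lock_pin [(array([ 0.4386, -0.3603,  0.0061]), 0.93), (array([ 0.4741, -0.5166,  0.0174]), 0.73)]
side beaker [(array([ 0.432 , -0.3592, -0.003 ]), 0.89)]
side lock_pin [(array([ 0.2576, -0.1613,  0.0148]), 0.51), (array([ 6.473e-01, -4.200e-03,  3.000e-04]), 0.35)]
pre [ 0.4454 -0.1702  0.1945]
pre low [ 0.501  -0.1561  0.1126]
touch [ 0.5127 -0.1687  0.1183]
```

View pics/m6.png

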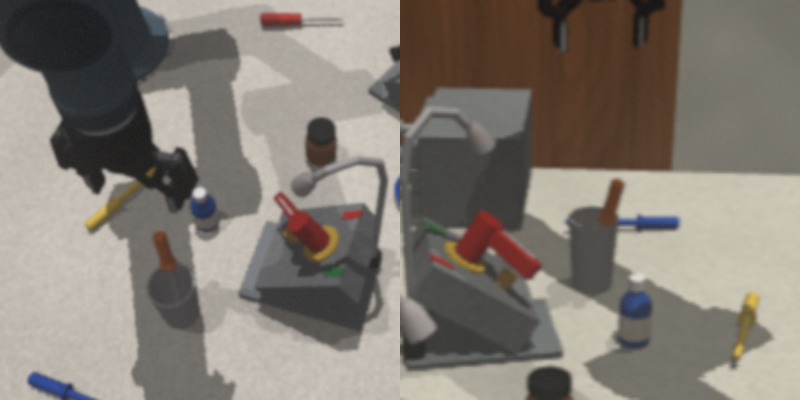

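The pin stands in the upright beaker, its orange top at (162,250) in the left crop and (612,200) in the right. Next I plan the handle sweep.

```bash
cat > plan.py <<'E'
from h import *
pose=[.5655,-.2172,14.2]; o=get_obs()
Rt=panelR(pose[2])@Ro.from_euler('xyz',[-90,0,-90],degrees=True).as_matrix()
print(o['tcp_pos'],'rot',(Ro.from_matrix(Rt)*Ro.from_euler('xyz',o['eef_rot'],degrees=True).inv()).as_rotvec().round(3))
prev=None
for p in [(-2,75,150),(-2,75,38),(-9,62,38),(-29,44.5,38),(-41,19,38),(-45,-.6,38),(-44,-17,38),(-43,-21,38),(-50,0,120)]:
    w=p2w(pose,p); print(p,w.round(4),'from now',(100*(w-o['tcp_pos'])).round(2),'step',None if prev is None else (100*(w-prev)).round(2)); prev=w
E
python3 plan.py
```

```text
[ 0.43034508 -0.35729587  0.26941524] rot [ 0.152 -0.592 -0.016]
(-2, 75, 150) [ 0.4621 -0.166   0.2187] from now [ 3.18 19.13 -5.07] step None
(-2, 75, 38) [ 0.5244 -0.1502  0.127 ] from now [  9.4   20.71 -14.24] step [ 6.23  1.58 -9.17]
(-9, 62, 38) [ 0.522  -0.1642  0.123 ] from now [  9.17  19.3  -14.64] step [-0.24 -1.4  -0.4 ]
(-29, 44.5, 38) [ 0.5104 -0.1852  0.1115] from now [  8.01  17.21 -15.79] step [-1.16 -2.1  -1.15]
(-41, 19, 38) [ 0.5072 -0.2124  0.1046] from now [  7.68  14.49 -16.48] step [-0.33 -2.71 -0.69]
(-45, -0.6, 38) [ 0.5088 -0.2322  0.1023] from now [  7.84  12.51 -16.71] step [ 0.16 -1.98 -0.23]
(-44, -17, 38) [ 0.5136 -0.2479  0.1029] from now [  8.33  10.94 -16.65] step [ 0.48 -1.57  0.06]
(-43, -21, 38) [ 0.5154 -0.2515  0.1035] from now [  8.5   10.58 -16.6 ] step [ 0.18 -0.37  0.06]
(-50, 0, 120) [ 0.4591 -0.2441  0.1666] from now [  2.87  11.32 -10.28] step [-5.63  0.74  6.32]
```

Call:
carry_out --series '[{"offset": [-1, 3, 0], "delta_rot": [0.03, -0.118, -0.003], "fingers": 1}, {"offset": [-1, 7.5, -1], "delta_rot": [0.06, -0.237, -0.006], "fingers": 1}, {"offset": [-0.5, 12, -2], "delta_rot": [0.091, -0.355, -0.01], "fingers": 1}, {"offset": [0.5, 16, -3.5], "delta_rot": [0.122, -0.474, -0.013], "fingers": 1}, {"offset": [3.2, 19.1, -5.1], "delta_rot": [0.152, -0.592, -0.016], "fingers": 1}]'

```text
time_s: 13.0
tcp_pos: [0.4615, -0.1643, 0.2176]
eef_rot: [-54.8, 0.1, -75.9]
contact_force: [0.6, -1.0, -0.7]
gripper_width: -0.0004
```

Call:
carry_out --series '[{"offset": [0, 0, 0], "delta_rot": [0, 0, 0], "fingers": 1}, {"offset": [0, 0, 0], "delta_rot": [0, 0, 0], "fingers": 1}, {"offset": [0, 0, 0], "delta_rot": [0, 0, 0], "fingers": 1}, {"offset": [0, 0, 0], "delta_rot": [0, 0, 0], "fingers": 1}, {"offset": [0, 0, 0], "delta_rot": [0, 0, 0], "fingers": 1}]'

```text
time_s: 13.62
tcp_pos: [0.4634, -0.1677, 0.2205]
eef_rot: [-54.9, -0.2, -75.9]
contact_force: [0.5, 0.5, -0.5]
gripper_width: 0.0
```

```bash
python3 plan.py; python3 - <<'E'
from h import *
im,d=vision.get_image("wrist"); cv2.imwrite("pics/w7.png",im[:,:,::-1])
print(locate(["wrist"],[.5655,-.2172,14.2]), get_obs()['time_s'])
E
```

```text
[ 0.46340497 -0.16771587  0.22047443] rot [0.002 0.002 0.001]
(-2, 75, 150) [ 0.4621 -0.166   0.2187] from now [-0.13  0.17 -0.17] step None
(-2, 75, 38) [ 0.5244 -0.1502  0.127 ] from now [ 6.1   1.75 -9.35] step [ 6.23  1.58 -9.17]
(-9, 62, 38) [ 0.522  -0.1642  0.123 ] from now [ 5.86  0.35 -9.75] step [-0.24 -1.4  -0.4 ]
(-29, 44.5, 38) [ 0.5104 -0.1852  0.1115] from now [  4.7   -1.75 -10.9 ] step [-1.16 -2.1  -1.15]
(-41, 19, 38) [ 0.5072 -0.2124  0.1046] from now [  4.37  -4.47 -11.59] step [-0.33 -2.71 -0.69]
(-45, -0.6, 38) [ 0.5088 -0.2322  0.1023] from now [  4.54  -6.45 -11.82] step [ 0.16 -1.98 -0.23]
(-44, -17, 38) [ 0.5136 -0.2479  0.1029] from now [  5.02  -8.02 -11.76] step [ 0.48 -1.57  0.06]
(-43, -21, 38) [ 0.5154 -0.2515  0.1035] from now [  5.2   -8.38 -11.7 ] step [ 0.18 -0.37  0.06]
(-50, 0, 120) [ 0.4591 -0.2441  0.1666] from now [-0.43 -7.64 -5.39] step [-5.63  0.74  6.32]
wrist red_panel [1.  0.6 3.3]
wrist red_pivot [-2.   0.1  2.7]
wrist red_hole [ 1.2 -1.6  0.7]
wrist red_grip [-0.3  0.8 -0.4]
[np.float64(0.565016857743442), np.float64(-0.21823810642584843), np.float64(9.565672592474249)] 13.875
```

View pics/w7.png

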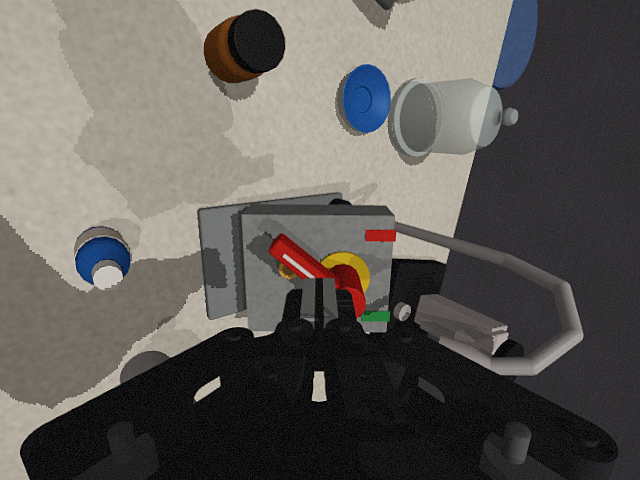

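The wrist view shows the handle still OFF at (275,245). The lamp arch, from (400,225) round to (540,365), looks close to the gripper's right linkage, so I'm measuring the clearance.

```bash
python3 - <<'E'
from h import *
pose=[.5655,-.2172,14.2]; R=panelR(pose[2])
o=get_obs(); Rt=Ro.from_euler('xyz',o['eef_rot'],degrees=True).as_matrix()
im,d=vision.get_image("wrist")
v,u=np.mgrid[0:480:3,0:640:3]; v=v.ravel();u=u.ravel();m=d[v,u]>0;v=v[m];u=u[m]
W=pix2w("wrist",np.c_[u,v],d[v,u])
X=(W-p2w(pose,(0,0,0)))@R*1000; T=(W-o['tcp_pos'])@Rt*1000
un=(W-[pose[0],pose[1],0])@Ro.from_euler('z',14.2,degrees=True).as_matrix()*1000
L=(un[:,2]>235)&(un[:,0]>-40)&(un[:,0]<130)&(np.abs(un[:,1])<90)&(np.abs(T[:,1])<1e3)&(v<400)&(u>380)
near=d[v,u]<.13
sel=L&~((np.abs(T[:,2])<75)&(T[:,1]<-20))
for zlo in range(100,260,20):
    k=sel&(X[:,2]>zlo)&(X[:,2]<zlo+20)
    if k.sum()>2: print('lamp z',zlo,k.sum(),'x',X[k,0].min().round(),X[k,0].max().round(),'y',X[k,1].min().round(),X[k,1].max().round())
# gripper points in tool frame
g=(np.abs(T[:,2])<110)&(T[:,1]<10)&(T[:,1]>-180)&(np.abs(T[:,0])<60)
for y in range(-180,0,20):
    k=g&(T[:,1]>y)&(T[:,1]<y+20)
    if k.sum()>2: print('grip y',y,k.sum(),'jaw',T[k,2].min().round(),T[k,2].max().round(),'x',T[k,0].min().round(),T[k,0].max().round())
E
```

```text
lamp z 100 56 x 162.0 175.0 y 29.0 44.0
lamp z 120 99 x 80.0 173.0 y 8.0 39.0
lamp z 140 233 x 88.0 166.0 y -1.0 27.0
grip y -140 2997 jaw -62.0 62.0 x -21.0 0.0
grip y -120 2830 jaw -62.0 61.0 x -18.0 9.0
grip y -100 1436 jaw -45.0 43.0 x -16.0 11.0
grip y -80 257 jaw -27.0 28.0 x -14.0 11.0
grip y -60 162 jaw -13.0 14.0 x -11.0 -6.0
grip y -40 4 jaw -4.0 6.0 x -10.0 -10.0
```

Clearance to the lamp is at least 20 mm throughout, so I'm descending beside the handle.

Call:
carry_out --series '[{"offset": [1.5, 0.45, -2.3], "delta_rot": [0, 0, 0], "fingers": 1}, {"offset": [3, 0.9, -4.6], "delta_rot": [0, 0, 0], "fingers": 1}, {"offset": [4.6, 1.3, -7.0], "delta_rot": [0, 0, 0], "fingers": 1}, {"offset": [6.1, 1.75, -9.3], "delta_rot": [0, 0, 0], "fingers": 1}, {"offset": [6.1, 1.75, -9.3], "delta_rot": [0, 0, 0], "fingers": 1}]'

```text
time_s: 14.55
tcp_pos: [0.5227, -0.1475, 0.1245]
eef_rot: [-55.1, 0.1, -75.8]
contact_force: [-0.6, -0.7, 1.0]
gripper_width: 0.0001
```

```bash
python3 plan.py; python3 - <<'E'
from h import *
im,d=vision.get_image("wrist"); cv2.imwrite("pics/w8.png",im[:,:,::-1]); o=get_obs(); print(o['contact_force'],o['time_s'])
for r in spotter.tip_of("red_grip","wrist"): print((tow("wrist",r["point"])-p2w([.5655,-.2172,14.2],(0,0,0)))@panelR(14.2)*1000,r["confidence"])
E
```

```text
[ 0.52270369 -0.14751892  0.12450759] rot [-0.001 -0.002 -0.001]
(-2, 75, 150) [ 0.4621 -0.166   0.2187] from now [-6.06 -1.85  9.42] step None
(-2, 75, 38) [ 0.5244 -0.1502  0.127 ] from now [ 0.17 -0.27  0.25] step [ 6.23  1.58 -9.17]
(-9, 62, 38) [ 0.522  -0.1642  0.123 ] from now [-0.07 -1.67 -0.15] step [-0.24 -1.4  -0.4 ]
(-29, 44.5, 38) [ 0.5104 -0.1852  0.1115] from now [-1.23 -3.77 -1.3 ] step [-1.16 -2.1  -1.15]
(-41, 19, 38) [ 0.5072 -0.2124  0.1046] from now [-1.56 -6.48 -1.99] step [-0.33 -2.71 -0.69]
(-45, -0.6, 38) [ 0.5088 -0.2322  0.1023] from now [-1.39 -8.47 -2.22] step [ 0.16 -1.98 -0.23]
(-44, -17, 38) [ 0.5136 -0.2479  0.1029] from now [ -0.91 -10.03  -2.16] step [ 0.48 -1.57  0.06]
(-43, -21, 38) [ 0.5154 -0.2515  0.1035] from now [ -0.73 -10.4   -2.1 ] step [ 0.18 -0.37  0.06]
(-50, 0, 120) [ 0.4591 -0.2441  0.1666] from now [-6.36 -9.66  4.21] step [-5.63  0.74  6.32]
[ 0.06332505 -0.58819813 -0.2621561 ] 14.6
[-24.65332802  42.75753434  48.81671717] 0.67
```

View pics/w8.png

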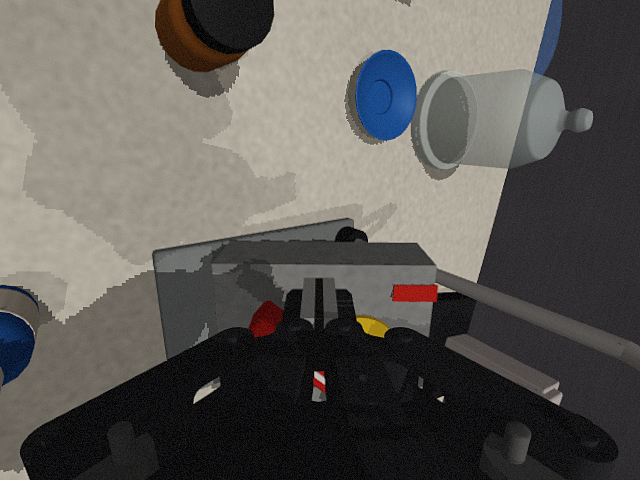

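The closed fingertips at (320,290) sit left of the red arm, with free space around them. I'm sweeping along the arc.

Call:
carry_out --series '[{"offset": [-0.1, -1.5, -0.1], "delta_rot": [0, 0, 0], "fingers": 1}, {"offset": [-0.6, -2.7, -0.7], "delta_rot": [0, 0, 0], "fingers": 1}, {"offset": [-1.2, -3.8, -1.2], "delta_rot": [0, 0, 0], "fingers": 1}, {"offset": [-1.5, -5.1, -1.6], "delta_rot": [0, 0, 0], "fingers": 1}, {"offset": [-1.6, -6.4, -1.9], "delta_rot": [0, 0, 0], "fingers": 1}]'

```text
time_s: 15.28
tcp_pos: [0.5072, -0.2142, 0.1071]
eef_rot: [-55.0, -0.1, -75.9]
contact_force: [0.7, 0.5, 1.0]
gripper_width: -0.0003
```

Call:
carry_out --series '[{"offset": [0.1, -1, -0.1], "delta_rot": [0, 0, 0], "fingers": 1}, {"offset": [0.2, -2, -0.2], "delta_rot": [0, 0, 0], "fingers": 1}, {"offset": [0.4, -2.8, -0.2], "delta_rot": [0, 0, 0], "fingers": 1}, {"offset": [0.65, -3.5, -0.2], "delta_rot": [0, 0, 0], "fingers": 1}, {"offset": [0.7, -3.7, -0.15], "delta_rot": [0, 0, 0], "fingers": 1}]'

```text
time_s: 15.9
tcp_pos: [0.5151, -0.2506, 0.1062]
eef_rot: [-54.9, -0.1, -75.8]
contact_force: [0.3, -0.6, -0.1]
gripper_width: -0.0001
```

```bash
python3 plan.py; python3 - <<'E'
from h import *
o=get_obs(); print(o['contact_force'],o['time_s'])
for c in("scene","side"):
    im,d=vision.get_image(c); cv2.imwrite(f"pics/{c}9.png",im[:,:,::-1])
    for r in spotter.tip_of("red_grip",c):
        x=(tow(c,r["point"])-p2w([.5655,-.2172,14.2],(0,0,0)))@panelR(14.2)*1000; print(c,x,r["confidence"],'q',.698+np.arctan2(-x[1],-(x[0]-25)))
E
```

```text
[ 0.51507895 -0.2506013   0.10619574] rot [0.001 0.001 0.001]
(-2, 75, 150) [ 0.4621 -0.166   0.2187] from now [-5.3   8.46 11.25] step None
(-2, 75, 38) [ 0.5244 -0.1502  0.127 ] from now [ 0.93 10.04  2.08] step [ 6.23  1.58 -9.17]
(-9, 62, 38) [ 0.522  -0.1642  0.123 ] from now [0.69 8.64 1.68] step [-0.24 -1.4  -0.4 ]
(-29, 44.5, 38) [ 0.5104 -0.1852  0.1115] from now [-0.47  6.54  0.53] step [-1.16 -2.1  -1.15]
(-41, 19, 38) [ 0.5072 -0.2124  0.1046] from now [-0.79  3.82 -0.16] step [-0.33 -2.71 -0.69]
(-45, -0.6, 38) [ 0.5088 -0.2322  0.1023] from now [-0.63  1.84 -0.39] step [ 0.16 -1.98 -0.23]
(-44, -17, 38) [ 0.5136 -0.2479  0.1029] from now [-0.15  0.27 -0.33] step [ 0.48 -1.57  0.06]
(-43, -21, 38) [ 0.5154 -0.2515  0.1035] from now [ 0.03 -0.09 -0.27] step [ 0.18 -0.37  0.06]
(-50, 0, 120) [ 0.4591 -0.2441  0.1666] from now [-5.6   0.65  6.04] step [-5.63  0.74  6.32]
[ 0.29967168 -0.58208981 -0.05979121] 15.9
scene [-26.41185703  40.94316598  45.60272473] 0.94 q 0.025472760255815685
side [  -5.21205107  612.80726239 -113.71043356] 0.71 q -0.8235351466416574
side [-29.86912184  43.22175947  48.64363545] 0.57 q 0.030788978468848538
```

```bash
python3 - <<'E'
import cv2,numpy as np
a=cv2.imread("pics/scene9.png")[230:390,230:390];b=cv2.imread("pics/side9.png")[130:250,250:370]
cv2.imwrite("pics/m9.png",np.hstack([cv2.resize(a,(400,400),interpolation=2),cv2.resize(b,(400,400),interpolation=2)]))
E
```

```text
(no output)
```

View pics/m9.png

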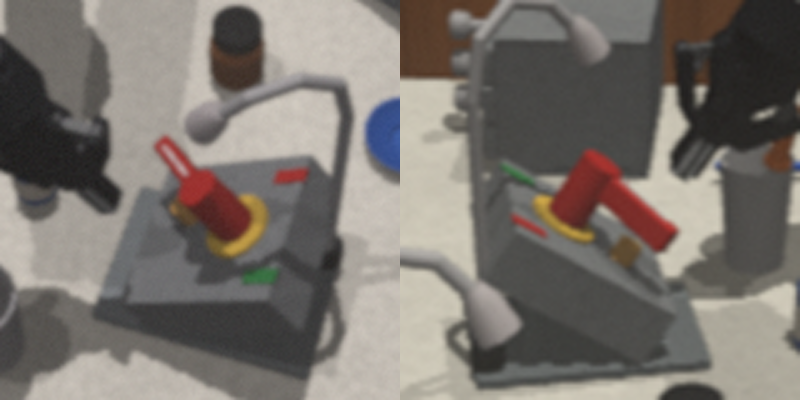

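The handle is still OFF: the arm is at (165,150) left and (660,230) right, and the fingers seem to stand off the face. I'll project the known points into the views to check.

```bash
python3 - <<'E'
from h import *
pose=[.5655,-.2172,14.2]; o=get_obs()
Rt=Ro.from_euler('xyz',o['eef_rot'],degrees=True).as_matrix()
def proj(n,w):
    c,R,t=camT(n);K=np.array(c["K"]); p=R.T@(np.array(w)-t); s=np.array([p[0],-p[1]])/-p[2]; s*=1+c["k1"]*(s@s); return (K[0,0]*s[0]+K[0,2],K[1,1]*s[1]+K[1,2])
u=lambda q:np.array([-np.cos(q-.698),-np.sin(q-.698)])
pts={"tcp":o['tcp_pos'],"tcp-19":o['tcp_pos']-.019*Rt[:,1],"tcp-60":o['tcp_pos']-.06*Rt[:,1],"pivot58":p2w(pose,(25,0,58)),"tipOFF":p2w(pose,(25+82*u(0)[0],82*u(0)[1],58)),"tipON":p2w(pose,(25+82*u(1.396)[0],82*u(1.396)[1],58)),"hole18":p2w(pose,(-28,15,18)),"face bl":p2w(pose,(-75,65,0)),"face br":p2w(pose,(-75,-65,0)),"face tr":p2w(pose,(75,-65,0))}
a=cv2.imread("pics/scene9.png");b=cv2.imread("pics/side9.png")
for k,w in pts.items():
    A=proj("scene",w);B=proj("side",w)
    print(k,np.round(A),np.round(B),'crop',np.round((np.array(A)-230)*2.5),np.round((np.array(B)-[250,130])*3.333+[400,0]))
print('tcp panel',(o['tcp_pos']-p2w(pose,(0,0,0)))@panelR(14.2)*1000)
# depth of tcp pixel
im,d=vision.get_image("scene"); 
for nm in("tcp","tcp-19"):
    A=np.round(proj("scene",pts[nm])).astype(int)
    for du in(-6,-3,0,3,6): print(nm,du,(pix2w("scene",[[A[0]+du,A[1]]],d[A[1],A[0]+du])[0]-p2w(pose,(0,0,0)))@panelR(14.2)*1000)
E
```

```text
tcp [285. 321.] [325. 192.] crop [137. 227.] [649. 207.]
tcp-19 [279. 316.] [329. 186.] crop [123. 215.] [662. 188.]
tcp-60 [266. 305.] [337. 174.] crop [ 91. 187.] [691. 148.]
pivot58 [308. 305.] [309. 179.] crop [196. 189.] [597. 162.]
tipOFF [292. 286.] [332. 198.] crop [156. 140.] [673. 228.]
tipON [275. 331.] [325. 181.] crop [113. 253.] [650. 169.]
hole18 [302. 312.] [318. 202.] crop [179. 204.] [626. 240.]
face bl [297. 298.] [332. 224.] crop [167. 170.] [672. 313.]
face br [277. 352.] [323. 201.] crop [118. 304.] [645. 237.]
face tr [337. 350.] [279. 177.] crop [267. 300.] [495. 156.]
tcp panel [-41.76084211 -19.11516093  40.24564368]
tcp -6 [-129.97265159   25.48278726  -24.64907952]
tcp -3 [-115.53300258   21.70789039  -19.97445823]
tcp 0 [-112.20936628   24.70101603  -25.34873543]
tcp 3 [-104.2922094    24.84149163  -26.47621722]
tcp 6 [-67.88764042   6.88891181  -0.59876024]
tcp-19 -6 [-145.49909214   34.49643569  -16.3010574 ]
tcp-19 -3 [-138.34679619   35.23420873  -18.39310112]
tcp-19 0 [-132.80865702   36.9479312   -21.88735956]
tcp-19 3 [-121.46217684   35.02293222  -20.12484927]
tcp-19 6 [-115.4169175    36.37101341  -23.08028791]
```

The visible fingertips sit about 25–30 mm behind the reported TCP, so the sweep passed over the arm. I'm confirming this with the wrist depth and replanning deeper.

```bash
cat > plan2.py <<'E'
from h import *
pose=[.5655,-.2172,14.2]; R=panelR(14.2); o=get_obs()
Rt=Ro.from_euler('xyz',o['eef_rot'],degrees=True).as_matrix()
im,d=vision.get_image("wrist")
v,u=np.mgrid[250:340,280:360]; v=v.ravel();u=u.ravel();m=(d[v,u]>0);v=v[m];u=u[m]
T=(pix2w("wrist",np.c_[u,v],d[v,u])-o['tcp_pos'])@Rt*1000
k=(np.abs(T[:,2])<25)&(np.abs(T[:,0])<25)&(T[:,1]<15)&(T[:,1]>-100)
print('n',k.sum(),'tool y pct',np.percentile(T[k,1],[50,80,95,99,100]).round(1)); t=T[k]; t=t[t[:,1]>np.percentile(t[:,1],80)]; print('tip x',t[:,0].min(),t[:,0].max(),'z',t[:,2].min(),t[:,2].max())
print('force',o['contact_force'],o['time_s'],'tcp panel',((o['tcp_pos']-p2w(pose,(0,0,0)))@R*1000).round(1))
prev=o['tcp_pos']
for p in [(-30,0,90),(-13,76,90),(-13,76,8),(-14,66,8),(-34,46.5,8),(-46,19,8),(-50,-.6,8),(-49,-18,8),(-47,-23,8),(-50,0,90)]:
    w=p2w(pose,p); print(p,w.round(4),'from now',(100*(w-o['tcp_pos'])).round(2),'step',(100*(w-prev)).round(2)); prev=w
E
python3 plan2.py
```

```text
n 4098 tool y pct [-66.3 -51.6 -42.9 -39.1 -36.7]
tip x -11.349936354330726 -5.737053883800286 z -13.546565025034035 13.616072113724769
force [ 0.86568569 -0.18238758  0.77861117] 16.15 tcp panel [-41.8 -19.1  40.3]
(-30, 0, 90) [ 0.4916 -0.2359  0.1535] from now [-2.3   1.38  4.75] step [-2.3   1.38  4.75]
(-13, 76, 90) [ 0.4865 -0.1588  0.1633] from now [-2.81  9.09  5.73] step [-0.51  7.71  0.98]
(-13, 76, 8) [ 0.5321 -0.1473  0.0961] from now [ 1.75 10.25 -0.99] step [ 4.56  1.15 -6.72]
(-14, 66, 8) [ 0.5337 -0.1572  0.0955] from now [ 1.92  9.26 -1.05] step [ 0.17 -0.99 -0.06]
(-34, 46.5, 8) [ 0.5226 -0.1801  0.0841] from now [ 0.81  6.97 -2.19] step [-1.11 -2.29 -1.15]
(-46, 19, 8) [ 0.5199 -0.2091  0.0772] from now [ 0.53  4.06 -2.88] step [-0.28 -2.91 -0.69]
(-50, -0.6, 8) [ 0.5215 -0.229   0.0749] from now [ 0.69  2.08 -3.11] step [ 0.16 -1.98 -0.23]
(-49, -18, 8) [ 0.5266 -0.2456  0.0754] from now [ 1.2   0.41 -3.05] step [ 0.51 -1.67  0.06]
(-47, -23, 8) [ 0.5294 -0.2501  0.0766] from now [ 1.48 -0.03 -2.94] step [ 0.28 -0.44  0.11]
(-50, 0, 90) [ 0.4757 -0.2399  0.142 ] from now [-3.88  0.98  3.61] step [-5.36  1.02  6.54]
```

Wrist depth puts the fingertips about 30–37 mm short of the TCP, and the images agree. I'm going back and repeating the sweep about 36 mm deeper.

Call:
carry_out --series '[{"offset": [-1.5, 0.3, 2.4], "delta_rot": [0, 0, 0], "fingers": 1}, {"offset": [-2.5, 1.8, 4.8], "delta_rot": [0, 0, 0], "fingers": 1}, {"offset": [-2.7, 5.5, 5.5], "delta_rot": [0, 0, 0], "fingers": 1}, {"offset": [-2.8, 9.1, 5.7], "delta_rot": [0, 0, 0], "fingers": 1}, {"offset": [-2.8, 9.1, 5.7], "delta_rot": [0, 0, 0], "fingers": 1}]'

```text
time_s: 16.82
tcp_pos: [0.4857, -0.1563, 0.1627]
eef_rot: [-55.0, -0.0, -75.7]
contact_force: [-0.1, 0.4, -0.3]
gripper_width: 0.0002
```

Call:
carry_out --series '[{"offset": [1.2, 0.3, -1.8], "delta_rot": [0, 0, 0], "fingers": 1}, {"offset": [2.4, 0.6, -3.6], "delta_rot": [0, 0, 0], "fingers": 1}, {"offset": [3.6, 0.9, -5.4], "delta_rot": [0, 0, 0], "fingers": 1}, {"offset": [4.6, 1.15, -6.8], "delta_rot": [0, 0, 0], "fingers": 1}, {"offset": [4.6, 1.15, -6.8], "delta_rot": [0, 0, 0], "fingers": 1}]'

```text
time_s: 17.45
tcp_pos: [0.5323, -0.1475, 0.0938]
eef_rot: [-55.0, 0.0, -75.8]
contact_force: [-0.7, 0.1, -0.4]
gripper_width: 0.0003
```

```bash
python3 plan2.py
```

```text
n 5122 tool y pct [-61.2 -37.5  10.2  14.1  15. ]
tip x -9.597745102028318 24.971402035489035 z -22.673007504505183 24.850139605134892
force [-0.68757931  0.06595455 -0.44952614] 17.45 tcp panel [-14.2  75.7   6. ]
(-30, 0, 90) [ 0.4916 -0.2359  0.1535] from now [-4.07 -8.84  5.97] step [-4.07 -8.84  5.97]
(-13, 76, 90) [ 0.4865 -0.1588  0.1633] from now [-4.59 -1.13  6.95] step [-0.51  7.71  0.98]
(-13, 76, 8) [ 0.5321 -0.1473  0.0961] from now [-0.03  0.02  0.23] step [ 4.56  1.15 -6.72]
(-14, 66, 8) [ 0.5337 -0.1572  0.0955] from now [ 0.14 -0.97  0.17] step [ 0.17 -0.99 -0.06]
(-34, 46.5, 8) [ 0.5226 -0.1801  0.0841] from now [-0.97 -3.26 -0.97] step [-1.11 -2.29 -1.15]
(-46, 19, 8) [ 0.5199 -0.2091  0.0772] from now [-1.25 -6.17 -1.66] step [-0.28 -2.91 -0.69]
(-50, -0.6, 8) [ 0.5215 -0.229   0.0749] from now [-1.09 -8.15 -1.89] step [ 0.16 -1.98 -0.23]
(-49, -18, 8) [ 0.5266 -0.2456  0.0754] from now [-0.58 -9.81 -1.83] step [ 0.51 -1.67  0.06]
(-47, -23, 8) [ 0.5294 -0.2501  0.0766] from now [ -0.3  -10.26  -1.72] step [ 0.28 -0.44  0.11]
(-50, 0, 90) [ 0.4757 -0.2399  0.142 ] from now [-5.66 -9.24  4.83] step [-5.36  1.02  6.54]
```

Call:
carry_out --series '[{"offset": [0.2, -0.9, -0.1], "delta_rot": [0, 0, 0], "fingers": 1}, {"offset": [-0.4, -2.1, -0.7], "delta_rot": [0, 0, 0], "fingers": 1}, {"offset": [-0.9, -3.2, -1.3], "delta_rot": [0, 0, 0], "fingers": 1}, {"offset": [-1.1, -4.7, -1.7], "delta_rot": [0, 0, 0], "fingers": 1}, {"offset": [-1.2, -6.1, -2.0], "delta_rot": [0, 0, 0], "fingers": 1}]'

```text
time_s: 18.12
tcp_pos: [0.5199, -0.2099, 0.0742]
eef_rot: [-55.0, -0.0, -75.9]
contact_force: [0.7, 0.0, 0.8]
gripper_width: -0.0002
```

Call:
carry_out --series '[{"offset": [0.1, -1, -0.1], "delta_rot": [0, 0, 0], "fingers": 1}, {"offset": [0.2, -2, -0.2], "delta_rot": [0, 0, 0], "fingers": 1}, {"offset": [0.4, -2.8, -0.2], "delta_rot": [0, 0, 0], "fingers": 1}, {"offset": [0.7, -3.6, -0.15], "delta_rot": [0, 0, 0], "fingers": 1}, {"offset": [0.9, -4.0, -0.1], "delta_rot": [0, 0, 0], "fingers": 1}]'

```text
time_s: 18.75
tcp_pos: [0.5302, -0.2493, 0.0743]
eef_rot: [-54.9, -0.1, -75.8]
contact_force: [0.1, -0.4, 0.1]
gripper_width: 0.0004
```

```bash
python3 plan2.py; python3 - <<'E'
from h import *
o=get_obs(); print(o['contact_force'],o['time_s'])
ims=[]
for c in("scene","side"):
    im,d=vision.get_image(c); ims.append(im)
    for r in spotter.tip_of("red_grip",c):
        x=(tow(c,r["point"])-p2w([.5655,-.2172,14.2],(0,0,0)))@panelR(14.2)*1000; print(c,x.round(),r["confidence"],'q',.698+np.arctan2(-x[1],-(x[0]-25)))
cv2.imwrite("pics/m10.png",np.hstack([cv2.resize(ims[0][230:390,230:390],(400,400)),cv2.resize(ims[1][130:250,250:370],(400,400))])[:,:,::-1])
E
```

```text
n 7049 tool y pct [-48.6   5.    5.7   6.2   7.2]
tip x -6.9450644550901535 24.945118866755735 z -22.273891029304714 23.98504714889427
force [ 0.08182796 -0.37809659  0.11260486] 18.75 tcp panel [-47.5 -22.4   5.6]
(-30, 0, 90) [ 0.4916 -0.2359  0.1535] from now [-3.85  1.34  7.92] step [-3.85  1.34  7.92]
(-13, 76, 90) [ 0.4865 -0.1588  0.1633] from now [-4.37  9.05  8.9 ] step [-0.51  7.71  0.98]
(-13, 76, 8) [ 0.5321 -0.1473  0.0961] from now [ 0.19 10.2   2.18] step [ 4.56  1.15 -6.72]
(-14, 66, 8) [ 0.5337 -0.1572  0.0955] from now [0.36 9.21 2.12] step [ 0.17 -0.99 -0.06]
(-34, 46.5, 8) [ 0.5226 -0.1801  0.0841] from now [-0.75  6.92  0.98] step [-1.11 -2.29 -1.15]
(-46, 19, 8) [ 0.5199 -0.2091  0.0772] from now [-1.03  4.01  0.29] step [-0.28 -2.91 -0.69]
(-50, -0.6, 8) [ 0.5215 -0.229   0.0749] from now [-0.87  2.03  0.06] step [ 0.16 -1.98 -0.23]
(-49, -18, 8) [ 0.5266 -0.2456  0.0754] from now [-0.36  0.37  0.12] step [ 0.51 -1.67  0.06]
(-47, -23, 8) [ 0.5294 -0.2501  0.0766] from now [-0.08 -0.08  0.23] step [ 0.28 -0.44  0.11]
(-50, 0, 90) [ 0.4757 -0.2399  0.142 ] from now [-5.44  0.94  6.78] step [-5.36  1.02  6.54]
[ 0.16127538 -0.30620463 -0.11496034] 18.8
scene [-27. -43.  48.] 0.94 q 1.3806070010163032
scene [2. 2. 6.] 0.51 q 0.6261151469412015
side [-31. -39.  49.] 0.66 q 1.3086419987895412
side [1. 2. 1.] 0.59 q 0.6068625375348021
```

Both cameras now put the handle at ON (q about 1.31–1.38). I'm backing off square to the face.

Call:
carry_out --series '[{"offset": [-0.3, 0.5, 0.5], "delta_rot": [0, 0, 0], "fingers": 1}, {"offset": [-1.5, 0.9, 2.2], "delta_rot": [0, 0, 0], "fingers": 1}, {"offset": [-3, 0.9, 4.2], "delta_rot": [0, 0, 0], "fingers": 1}, {"offset": [-4.8, 0.9, 6.7], "delta_rot": [0, 0, 0], "fingers": 1}, {"offset": [-7, 1, 9.5], "delta_rot": [0, 0, 0], "fingers": 1}]'

```text
time_s: 19.62
tcp_pos: [0.4588, -0.2376, 0.1698]
eef_rot: [-55.0, -0.1, -75.8]
contact_force: [-0.3, -0.9, -0.0]
gripper_width: -0.0001
```

Call:
carry_out --series '[{"offset": [-1, 1, 1.5], "delta_rot": [0, 0, 0], "fingers": 1}, {"offset": [-2, 2, 3], "delta_rot": [0, 0, 0], "fingers": 1}, {"offset": [-2, 2, 3], "delta_rot": [0, 0, 0], "fingers": 1}, {"offset": [-2, 2, 3], "delta_rot": [0, 0, 0], "fingers": 1}, {"offset": [-2, 2, 3], "delta_rot": [0, 0, 0], "fingers": 1}]'

```text
time_s: 20.25
tcp_pos: [0.4397, -0.2184, 0.1983]
eef_rot: [-55.0, -0.0, -75.8]
contact_force: [0.0, 1.1, 0.1]
gripper_width: 0.0002
```

```bash
python3 - <<'E'
from h import *
o=get_obs(); print(o['contact_force'],o['time_s'],o['tcp_pos'])
ims=[]
for c in("scene","side"):
    im,d=vision.get_image(c); ims.append(im)
    for r in spotter.tip_of("red_grip",c)[:1]:
        x=(tow(c,r["point"])-p2w([.5655,-.2172,14.2],(0,0,0)))@panelR(14.2)*1000; print(c,x.round(),r["confidence"],'q',.698+np.arctan2(-x[1],-(x[0]-25)))
    for t in("beaker","lock_pin","jar","oiler","bell_jar","dish","loupe","driver"): print(c,t,[(tow(c,r["point"]).round(3),r["confidence"]) for r in spotter.tip_of(t,c)[:1]])
cv2.imwrite("pics/m11.png",np.hstack([cv2.resize(ims[0][170:410,170:410],(400,400)),cv2.resize(ims[1][130:330,220:420],(400,400))])[:,:,::-1])
E
```

```text
[0.0475667  1.07305158 0.13604339] 20.25 [ 0.43971306 -0.21841956  0.19830002]
scene [-27. -41.  50.] 0.81 q 1.366946535144731
scene beaker [(array([ 0.435, -0.362, -0.   ]), 0.65)]
scene lock_pin [(array([ 0.439, -0.361,  0.005]), 0.82)]
scene jar [(array([ 0.472, -0.02 ,  0.001]), 0.73)]
scene oiler [(array([ 0.38 , -0.22 ,  0.002]), 0.6)]
scene bell_jar [(array([0.757, 0.002, 0.001]), 0.83)]
scene dish [(array([ 0.651, -0.006, -0.   ]), 0.82)]
scene loupe [(array([0.47 , 0.389, 0.007]), 0.65)]
scene driver [(array([0.282, 0.234, 0.005]), 0.84)]
side [-29. -41.  50.] 0.94 q 1.3485433696731581
side beaker [(array([ 0.431, -0.361, -0.004]), 0.71)]
side lock_pin [(array([ 0.257, -0.165,  0.015]), 0.56)]
side jar [(array([ 0.468, -0.016, -0.003]), 0.55)]
side oiler [(array([ 0.377, -0.222,  0.003]), 0.79)]
side bell_jar [(array([0.754, 0.002, 0.003]), 0.9)]
side dish [(array([ 0.647, -0.007,  0.001]), 0.39)]
side loupe [(array([ 0.47 ,  0.393, -0.001]), 0.95)]
side driver [(array([0.279, 0.229, 0.003]), 0.89)]
```

View pics/m11.png

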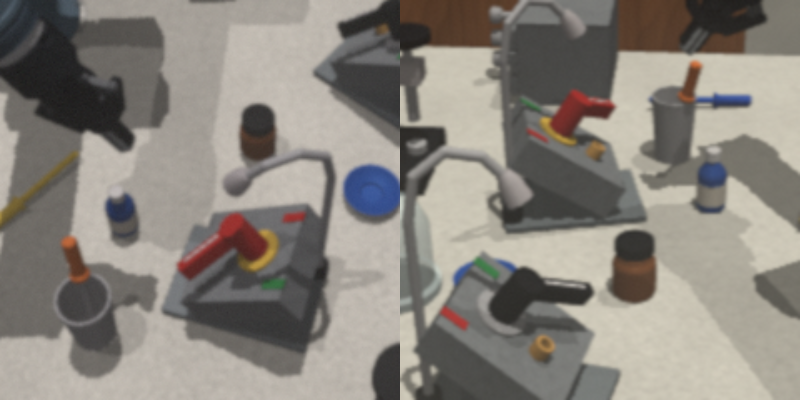

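The red arm now points to ON, from (190,268) to (235,230). The pin stands in the upright beaker at (75,260), the black handle is unchanged, the bystanders are in place, and the gripper is clear. I'm handing the job in.

```bash
python3 -c "
from h import *
print(workorder.close_job())"
```

```text
the job is handed in; nothing more can be done
None
```

The job is handed in at about 20 s of the 61 s allowed. I drew the pin from the red isolator, set it tip down in the beaker, and swung the red handle to ON.

**Last checks, all from the two fixed cameras:**
- **Red handle:** it rests at q ≈ 1.35–1.37 with the fingers away from it.
- **Pin:** its tip is about 5 mm above the bench, inside the beaker and about 4 mm from its centre. Only the scene camera found the pin at the end; the side camera's detector reported the yellow look-alike instead, but the pin is plainly in the beaker in that picture.
- **Beaker:** it stands upright.
- **Black handle:** it looked unmoved, still at ON, but I did not measure its angle.
- **Bystanders:** every one is within a few millimetres of its starting place.
- **Arm:** nothing is touching the gripper.

**What disagreed:**
- **First sweep:** the first sweep missed the handle. The real fingertips sit about 30 mm behind the reported TCP, so they passed over the arm. That also means the pin was held only near the top of its grip, though it held. I found the offset in the images and the wrist depth, and the second sweep, about 35 mm deeper, worked.
- **Gripper opening:** it read 15 mm on the 18 mm grip, which I put down to the same offset.

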